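# Blank off the blue port of a leak-test manifold

### The job

The blue port of the leak-test manifold must be blanked off. Take the blanking tube with the blue cap out of the stand and push it straight down into the push-in fitting with the blue collar, past its grip until it is fully home, then let go. Leave the yellow and the red tube standing in their places.

Things in the scene. Friction and masses are not known exactly. Their poses are not given: they have to be found in the camera images.
- tube_blue: Blue-capped rigid tube, 60 g, 115 mm tall, one of three at 90 mm pitch. Origin: centre of lower tip; +z up. Tube 16 mm dia, 75 mm long, nose tapers to 12; round cap 29 mm dia, 75 to 115 mm above origin: grip it there. Cap's underside rests on the stand (top 85 mm above table, 60 mm wide; row within 17 deg of world y); tip 10 mm above table; neighbours' caps top out at 125 mm.
- fitting_blue_mouth (a point): Mouth centre of the blue-collared fitting, 90 mm above table, z up; red and yellow ones 90 mm beside, row like the stand's. Collar 46 mm dia; its cone guides from 41 mm at the rim to a 20 mm bore 18 mm down. Solid stop 55 mm below rim. A tube let go in it stops on the sprung grip, tip about 35 mm below rim; 3 to 8 N pushes it on. Home: tip at the stop, cap's underside 20 mm above rim.
- tube_yellow: Blanking tube with a yellow cap, the same size and make as the blue one, standing in the same stand. A bystander: leave it where it is. Origin at the centre of the lower tip, +z up.
- tube_red: Blanking tube with a red cap, the same size and make as the blue one, standing in the same stand. A bystander: leave it where it is. Origin at the centre of the lower tip, +z up.
Mind the look-alikes: they are no part of the job. What is shaped like the tube_blue but brown or grey is not meant.

How it is judged:
At the end, for the whole second after the job is handed in: The blue-capped tube is at rest in the blue-collared fitting, its tip at least 45 mm below the rim (10 mm short of the stop) and within 10 mm of the fitting's axis, upright within 10 degrees; the yellow and red tubes are within 30 mm of where they stood (z of tube_blue in the frame of fitting_blue_mouth below -0.045 m and horizontal distance between tube_blue and fitting_blue_mouth below 0.01 m and angle between tube_blue's own z axis and vertical below 0.17 rad and linear speed of tube_blue below 0.02 m/s and distance of each of tube_yellow, tube_red from where it was at the start of the episode below 0.03 m); the robot touches nothing.
It fails at once if the yellow tube was disturbed (moved more than 30 mm) (distance of tube_yellow from where it was at the start of the episode above 0.03 m).
It fails at once if the red tube was disturbed (moved more than 30 mm) (distance of tube_red from where it was at the start of the episode above 0.03 m).
It also fails if it takes over 48 s, if anything falls off the work surface, if the arm or the gripper's body presses on something with over 40 N, if the wrist force passes 120 N, or if a joint passes its speed limit or range.

### The arm

A 7-joint arm with a two-finger parallel gripper is mounted at the origin on the work surface. World frame = base frame: x ahead of the robot, y to its left, z up, the work surface at z = 0. Lengths are in m, angles in rad, forces in N, time in s.
With the tool pointing down it reaches from about 0.4 to 0.85 m from the base axis. Payload 4.5 kg.
Tool frame: the origin (TCP) lies midway between the tips of the shut fingers; the grasp point (between the pads) lies 19 mm behind it; z points along the fingers, y is the line along which they close (so a half turn about z gives the same grasp; the last joint's range is limited). The gripper opens to 85 mm and grips with 20 to 120 N. Pads are 22 mm wide; open, the fingers measure 114 mm over their backs; the gripper's body (76 mm by 85 mm) begins 54 mm behind the grasp point. The pads swing forward as they close: fully open they stand 13 mm farther back than shut.
Start: joints at [-1.18, 0.689, -0.195, 1.565, 0.157, 0.902, -0.215], TCP at [0.218, 0.586, 0.231] pointing down, gripper open.
Joint ranges: [-3.01, 3.01], [-0.46, 2.08], [-1.47, 1.51], [0.13, 2.56], [-1, 4.14], [0.04, 2.09], [-2.66, 2.66]. Speed limits (rad/s): [2.57, 2.57, 3.14, 3.14, 3.14, 3.14, 3.14].

### API

Orientations are given as a unit quaternion [w, x, y, z].
In Python, from station import robot, jaws, inverse_kinematics, viewer, workorder, current_time, current_qpos, current_dq, current_effort, current_tool_pos, current_eef_rot, current_wrist_force, current_ft_torque, current_width, current_finger_force gives the robot as it stands. Calls block until the motion is done:
- robot.movep(position, orientation): joint-space move of the TCP to a pose.
- robot.move_linear(position, attitude=None, velocity=0.15): straight line of the TCP; attitude=None keeps the orientation; velocity is the mean speed in m/s.
- robot.movej(angles): joint-space move.
- jaws.set_gripper(opening, squeeze=None): finger opening in m; squeeze is the grip in N (None keeps the last); returns when the fingers have stopped.
- robot.dwell(seconds).
- inverse_kinematics(position, orientation): joint angles nearest the present ones, or None.
- viewer.capture(name): name is "side" or "top"; returns (picture, depth): 480x640x3 uint8, blue, green, red; 480x640 float32, m along the optical axis (not along the pixel's ray), 0 where there is no reading.
- viewer.calibration(name): a dict with "camera_matrix" (3x3 intrinsics, pixels), "extrinsics" (4x4, takes a point from world to camera coordinates). Camera axes: x right, y down, z forward; pixel columns grow to the right and rows downward; lengths in m; the calibration is good to about 2 mm. A picture is of the moment at which its call begins. calibration takes no time and is no camera call.
A pose or a line that the arm cannot do raises robot.Unreachable and nothing moves.
- workorder.hand_in(): hands the job in; it is judged then, once.
Readings, each from a call of its own:
- current_time(): time.
- current_qpos(): joint angles.
- current_dq(): joint speeds.
- current_effort(): joint torques, N m.
- current_tool_pos(): TCP position.
- current_eef_rot(): TCP orientation.
- current_wrist_force(): force on the tool from outside, world axes, zero at the start.
- current_ft_torque(): the same for the moment, N m.
- current_width(): finger opening in m.
- current_finger_force(): force on a finger pad.
Only numpy, scipy, OpenCV 4.12 (cv2) and the standard library are available. Lean on these libraries where they do the work, as an engineer would, in place of code of your own. Each camera call takes 0.05 s, during which the arm holds its last target. There are 200 camera calls.

## Working session

There is one attempt and no reset: what is moved stays moved. The work goes in short steps, each a Python script; the robot and the scene stay as the last script left them, time stands still between calls to the robot, and variables do not carry over. Pictures are saved under pics/ and viewed, at most 10 in all, crops included, and the job is handed in when it is done.

```bash
ls; mkdir -p pics; python3 - <<'E'
from station import *
import cv2,numpy as np
for n in("top","side"):
    p,d=viewer.capture(n); cv2.imwrite(f"pics/{n}0.png",p); np.save(f"pics/{n}0.npy",d)
    c=viewer.calibration(n); print(n,c["camera_matrix"].tolist(),np.round(c["extrinsics"],3).tolist())
print(current_time(),current_eef_rot())
E
```

```text
pics
top [[541.536463074398, 0.0, 313.5965046462906], [0.0, 541.536463074398, 237.00490040132624], [0.0, 0.0, 1.0]] [[-0.025, -0.999, -0.024, 0.083], [-0.996, 0.027, -0.083, 0.495], [0.084, 0.022, -0.996, 1.25], [0.0, 0.0, 0.0, 1.0]]
side [[500.26966979758004, 0.0, 323.5456763284345], [0.0, 500.26966979758004, 245.38213851677372], [0.0, 0.0, 1.0]] [[-0.99, -0.143, 0.001, 0.52], [-0.113, 0.779, -0.616, 0.064], [0.088, -0.61, -0.788, 0.951], [0.0, 0.0, 0.0, 1.0]]
0.1 [-7.84925860e-05  1.77418527e-01  9.84135146e-01 -8.21216810e-04]
```

View pics/top0.png

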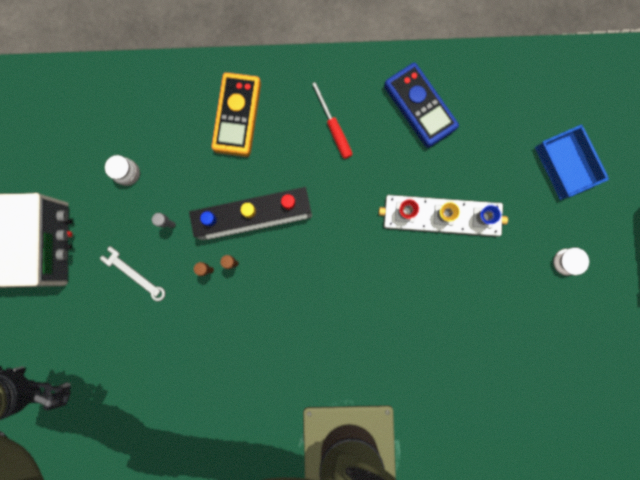

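View pics/side0.png

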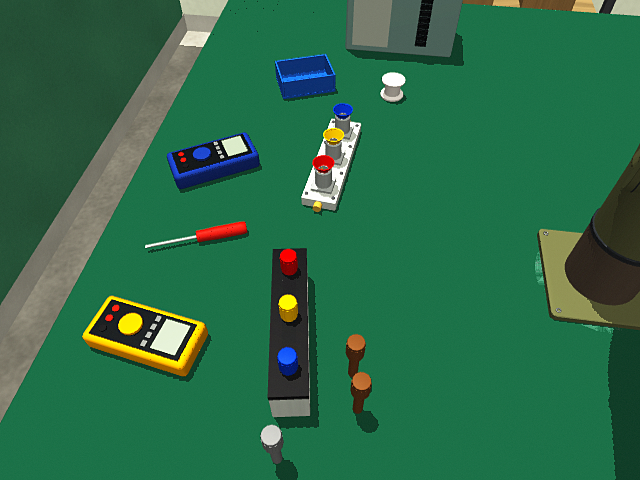

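The top view shows the stand with blue (207,218), yellow (247,210) and red (288,202) caps. The manifold collars are red (409,210), yellow (449,212) and blue (489,215).
Could be taken for tube_blue: the blue cap in the stand (207,218), brown tubes (201,269) and (228,262), a grey tube (159,220). Other blue things are the multimeter dial (417,94) and the tray (570,163). By the description I choose the blue cap in the stand, and the blue collar at (489,215) for the fitting. In the side view these are at (287,361) and (343,112).

```bash
cat > h.py <<'E'
from station import *
import cv2,numpy as np
HUE={"blue":(108,130),"yellow":(18,34),"red":(0,6)}
def mask(p,col):
    h=cv2.cvtColor(p,cv2.COLOR_BGR2HSV); lo,hi=HUE[col]
    m=cv2.inRange(h,(lo,150,90),(hi,255,255))
    if col=="red": m|=cv2.inRange(h,(174,150,90),(180,255,255))
    return m
def ray(n,u,v):
    c=viewer.calibration(n);K=c["camera_matrix"];T=np.array(c["extrinsics"]);R=T[:3,:3]
    return -R.T@T[:3,3], R.T@np.linalg.inv(K)@[u,v,1]
def plane(n,u,v,z):
    o,d=ray(n,u,v); return o+d*(z-o[2])/d[2]
def cloud(n,d):
    c=viewer.calibration(n);K=np.array(c["camera_matrix"]);T=np.array(c["extrinsics"])
    v,u=np.mgrid[:480,:640]; P=np.stack([(u-K[0,2])/K[0,0]*d,(v-K[1,2])/K[1,1]*d,d],-1)
    return (P-T[:3,3])@T[:3,:3]
def blob(m,uv,r=25):
    """largest contour of the mask near uv"""
    w=np.zeros_like(m); cv2.circle(w,tuple(uv),r,255,-1)
    cs,_=cv2.findContours(m&w,cv2.RETR_EXTERNAL,cv2.CHAIN_APPROX_NONE)
    return max(cs,key=cv2.contourArea)
E
python3 - <<'E'
from h import *
T=cv2.imread("pics/top0.png");d=np.load("pics/top0.npy");P=cloud("top",d)
S=cv2.imread("pics/side0.png");ds=np.load("pics/side0.npy");Q=cloud("side",ds)
def rep(tag,n,img,P,uv,col,z,r):
    c=blob(mask(img,col),uv,r);(u,v),rad=cv2.minEnclosingCircle(c)
    f=np.zeros(img.shape[:2],np.uint8);cv2.drawContours(f,[c],-1,255,-1)
    q=P[f>0]; top=q[np.abs(q[:,2]-z)<.006]
    a,b=(cv2.fitEllipse(cv2.convexHull(c))[:2])
    print(tag,n,col,"area",cv2.contourArea(c),"ell",np.round(a,1),np.round(b,1),"ray@z",np.round(plane(n,*a,z),4),"depth top n",len(top),np.round(np.median(top,0),4),np.round((top.min(0)+top.max(0))/2,4),"ext",np.round(np.ptp(top,0),3),"zmax",np.round(np.percentile(q[:,2],95),3))
for col,a,b in(("blue",(207,218),(287,361)),("yellow",(247,210),(288,308)),("red",(288,202),(289,262))):
    rep("cap","top",T,P,a,col,.125,15);rep("cap","side",S,Q,b,col,.125,22)
for col,a,b in(("blue",(489,215),(343,112)),("yellow",(449,212),(334,136)),("red",(409,210),(323,164))):
    rep("fit","top",T,P,a,col,.09,18);rep("fit","side",S,Q,b,col,.09,16)
for n,(u,v) in(("brownA",(201,269)),("brownB",(228,262)),("grey",(159,220))): print(n,P[v,u].round(3))
a=cv2.resize(T[180:290,140:330],None,fx=4,fy=4);b=cv2.resize(T[180:250,370:520],None,fx=4,fy=4)
b=cv2.copyMakeBorder(b,0,0,0,a.shape[1]-b.shape[1],0)
o=np.vstack([a,b]);o=cv2.resize(o,None,fx=.8,fy=.8);cv2.imwrite("pics/crop1.png",o);print(o.shape)
E
```

```text
cap top blue area 151.0 ell [206.9 217.7] [14.3 14.8] ray@z [0.5369 0.2986 0.125 ] depth top n 133 [0.5363 0.2988 0.1253] [0.5363 0.2989 0.1251] ext [0.027 0.026 0.012] zmax 0.129
cap side blue area 438.0 ell [287.3 360.5] [20.8 28.7] ray@z [0.5336 0.3053 0.125 ] depth top n 299 [0.5357 0.2996 0.1249] [0.5361 0.2984 0.1236] ext [0.028 0.028 0.009] zmax 0.127
cap top yellow area 170.0 ell [247.5 209.6] [14.6 15.9] ray@z [0.5523 0.2098 0.125 ] depth top n 134 [0.5515 0.2109 0.1249] [0.5517 0.211  0.1249] ext [0.026 0.026 0.011] zmax 0.128
cap side yellow area 410.0 ell [287.8 307.5] [20.1 28.1] ray@z [0.5493 0.2193 0.125 ] depth top n 249 [0.5517 0.2113 0.125 ] [0.5523 0.2106 0.1244] ext [0.028 0.028 0.01 ] zmax 0.127
cap top red area 151.5 ell [287.6 200.9] [14.3 14.8] ray@z [0.5687 0.1222 0.125 ] depth top n 131 [0.5684 0.1233 0.1252] [0.5686 0.1237 0.1247] ext [0.027 0.027 0.011] zmax 0.129
cap side red area 358.0 ell [288.2 261.3] [18.4 27.7] ray@z [0.5652 0.133  0.125 ] depth top n 206 [0.5677 0.1229 0.1249] [0.5678 0.1212 0.1237] ext [0.027 0.028 0.009] zmax 0.127
fit top blue ar
[... 508 characters left out ...]
0894] ext [0.039 0.041 0.011] zmax 0.09
fit side yellow area 240.5 ell [333.  135.4] [16.8 20.5] ray@z [ 0.5391 -0.2335  0.09  ] depth top n 130 [ 0.5395 -0.245   0.0888] [ 0.5396 -0.237   0.0885] ext [0.044 0.047 0.009] zmax 0.091
fit top red area 229.5 ell [408.5 208.8] [16.9 18.7] ray@z [ 0.5488 -0.1439  0.09  ] depth top n 82 [ 0.5485 -0.1423  0.0871] [ 0.5496 -0.1441  0.0897] ext [0.039 0.039 0.011] zmax 0.091
fit side red area 246.0 ell [322.9 162.4] [15.4 22.1] ray@z [ 0.5485 -0.1473  0.09  ] depth top n 127 [ 0.5506 -0.1573  0.0891] [ 0.5486 -0.1474  0.0883] ext [0.043 0.045 0.008] zmax 0.091
brownA [0.426 0.315 0.111]
brownB [0.44  0.256 0.111]
grey [0.535 0.405 0.119]
(576, 608, 3)
```

View pics/crop1.png

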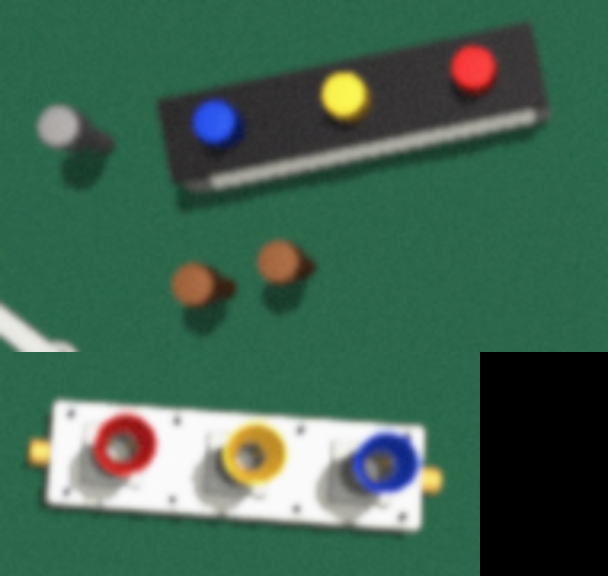

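The crop confirms it: a true blue cap at the stand's left end, and a blue collar at the manifold's right end. Two views agree (cap 0.536, 0.299; mouth 0.531, −0.3245), as do the heights and the 90 mm pitches. I grip across the row, since the neighbours and the grey tube lie along it.

```bash
cat >> h.py <<'E'
CAP=np.array([.5362,.2988]); FIT=np.array([.5312,-.3245])
def down(deg):
    a=np.radians(deg+90)/2; return [0,np.cos(a),np.sin(a),0]
E
python3 - <<'E'
from h import *
for deg in(10.4,190.4):
    for p in([*CAP,.22],[*CAP,.091],[*FIT,.3],[*FIT,.11]):
        s=inverse_kinematics(p,down(deg)); print(deg,p,None if s is None else np.round(s,2))
deg=10.4 if inverse_kinematics([*FIT,.11],down(10.4)) is not None else 190.4
jaws.set_gripper(.06,60)
robot.movep([*CAP,.22],down(deg))
robot.move_linear([*CAP,.091],velocity=.08)
print(current_wrist_force().round(1) if hasattr(current_wrist_force(),'round') else current_wrist_force())
jaws.set_gripper(0,60)
print(deg,current_time(),current_width(),current_finger_force(),current_wrist_force(),current_tool_pos())
T,d=viewer.capture("side");cv2.imwrite("pics/grip.png",T[150:470,180:480])
E
```

```text
10.4 [np.float64(0.5362), np.float64(0.2988), 0.22] [-0.6   0.68  0.03  1.62 -0.02  0.84 -0.38]
10.4 [np.float64(0.5362), np.float64(0.2988), 0.091] [-0.57  0.86 -0.02  1.71  0.03  0.57 -0.43]
10.4 [np.float64(0.5312), np.float64(-0.3245), 0.3] [ 0.38  0.62  0.18  1.5  -0.12  1.04  0.76]
10.4 [np.float64(0.5312), np.float64(-0.3245), 0.11] [ 0.62  0.85 -0.26  1.67  0.31  0.67  0.37]
190.4 [np.float64(0.5362), np.float64(0.2988), 0.22] [-0.15  0.8  -0.83  1.59  0.66  1.05  2.16]
190.4 [np.float64(0.5362), np.float64(0.2988), 0.091] [-0.19  0.96 -0.74  1.69  0.84  0.84  2.01]
190.4 [np.float64(0.5312), np.float64(-0.3245), 0.3] [-0.06  0.95  1.3   1.52 -0.92  1.39 -1.65]
190.4 [np.float64(0.5312), np.float64(-0.3245), 0.11] [ 0.05  1.03  0.87  1.7  -0.98  0.91 -1.62]
[-0.3  0.2 -0.2]
10.4 4.2167 0.026865742484383084 58.82982015609741 [ 0.03122921 -0.64132896  4.14956193] [0.53640337 0.29891757 0.09144044]
```

View pics/grip.png

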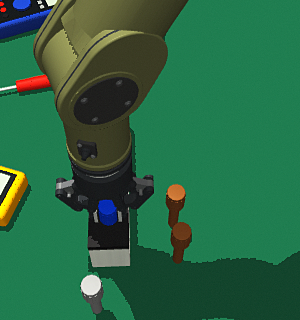

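The blue cap (crop 107,212) sits between the fingers, and the other tubes are untouched. I lift straight up and check the tube in the hand.

```bash
python3 - <<'E'
from h import *
robot.move_linear([*CAP,.30],velocity=.12)
print(current_width(),current_wrist_force())
robot.movep([*FIT,.30],down(10.4))
print(current_time(),current_width(),current_tool_pos(),current_wrist_force())
S,d=viewer.capture("side");T,e=viewer.capture("top");
cv2.imwrite("pics/hang.png",np.hstack([cv2.resize(S[0:200,250:450],(400,400)),cv2.resize(T[130:330,400:600],(400,400))]))
P=cloud("side",d);m=mask(S,"blue")>0
q=P[m];q=q[(q[:,2]>.2)];print("blue pts",len(q),q.min(0) if len(q) else 0,q.max(0) if len(q) else 0)
E
```

```text
0.026821118486516665 [ 0.56796802  0.80659982 -0.25652598]
8.3833 0.02666954416766017 [ 0.53214974 -0.32294259  0.29993078] [ 0.29537165  0.03304272 -1.35579099]
blue pts 339 [ 0.43853169 -0.3308475   0.2954751 ] [0.5442439  0.6047962  0.78764709]
```

View pics/hang.png

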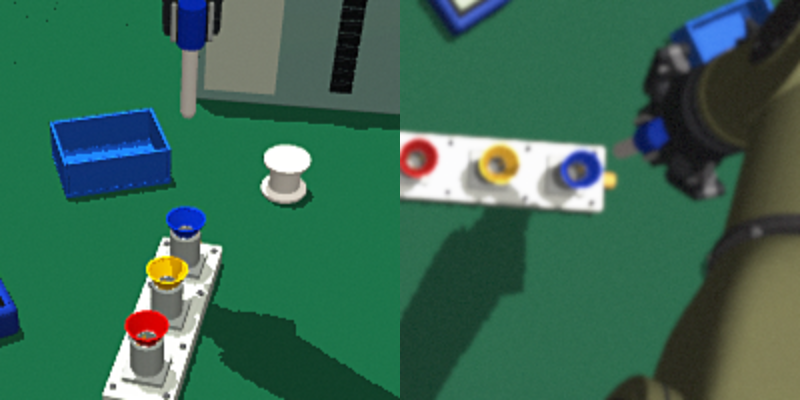

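The tube hangs straight: cap at (192,20) and tip at (189,113) in the left half, with the blue collar below at (186,220). I check the tip's position by ray, then lower in steps while watching the force.

```bash
python3 - <<'E'
from h import *
S=cv2.imread("pics/hang.png") # left half: 2x of side[0:200,250:450]
t=plane("side",250+189/2,112/2,.2185+.003);print("tip at",t.round(4))
robot.move_linear([*FIT,.185],velocity=.12)
print(current_wrist_force())
f0=np.array(current_wrist_force())
for z in np.arange(.18,.1155,-.005):
    robot.move_linear([*FIT,max(z,.116)],velocity=.05)
    f=np.array(current_wrist_force())-f0
    print(round(z,3),np.array(current_tool_pos()).round(4),f.round(1),round(current_width(),4))
    if np.abs(f).max()>30: print("stop");break
print(current_time())
S,d=viewer.capture("side");cv2.imwrite("pics/in.png",cv2.resize(S[50:250,230:430],(600,600)))
E
```

```text
tip at [ 0.5298 -0.3253  0.2215]
[ 0.10893261 -0.44788137 -0.84735319]
0.18 [ 0.5312 -0.3244  0.18  ] [-0.2  0.7 -1.6] 0.0264
0.175 [ 0.5309 -0.3243  0.1746] [0.  0.3 0.8] 0.0267
0.17 [ 0.5309 -0.3243  0.1696] [-0.4  0.1 -1.1] 0.0262
0.165 [ 0.531  -0.3243  0.1646] [ 0.1 -0.1 -0. ] 0.0264
0.16 [ 0.5309 -0.3243  0.1596] [ 0.4  0.7 -0.2] 0.0268
0.155 [ 0.531  -0.3243  0.1546] [-0.6 -0.   1.3] 0.0269
0.15 [ 0.5309 -0.3243  0.1496] [-0.4  0.5  0.1] 0.0267
0.145 [ 0.531  -0.3243  0.1446] [-0.2  0.5  0.6] 0.0265
0.14 [ 0.5307 -0.3248  0.1396] [-0.6 -0.7  0.7] 0.0264
0.135 [ 0.5313 -0.3245  0.1346] [ 0.1 -0.8 -1.9] 0.027
0.13 [ 0.5305 -0.3239  0.1292] [ 0.2  0.2 -3.5] 0.0265
0.125 [ 0.5308 -0.3239  0.1242] [ 0.4  0.6 -3.2] 0.0264
0.12 [ 0.5307 -0.3242  0.1193] [-0.4  0.2 -3.6] 0.0265
12.8417
```

View pics/in.png

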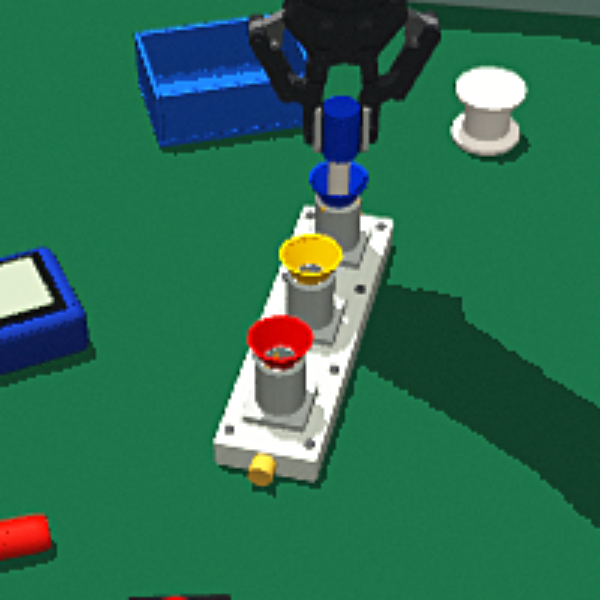

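The tube is in the fitting and upright: cap (341,130), collar (340,183). The tip is about 52 mm down by the hand's height. I push on until the stop is felt.

```bash
python3 - <<'E'
from h import *
for z in np.arange(.118,.107,-.001):
    robot.move_linear([*FIT,z],velocity=.02)
    f=np.array(current_wrist_force())
    print(round(z,3),np.array(current_tool_pos()).round(4),f.round(1),round(current_width(),4))
    if f[2]>15: print("stop");break
S,d=viewer.capture("side");cv2.imwrite("pics/push.png",S)
P=cloud("side",d);c=blob(mask(S,"blue"),(343,93),14)
f=np.zeros((480,640),np.uint8);cv2.drawContours(f,[c],-1,255,-1);q=P[f>0]
print("cap z pctl",np.percentile(q[:,2],[2,50,90,98]).round(4),np.median(q,0).round(4))
E
```

```text
0.118 [ 0.5317 -0.3246  0.1179] [ 0.6 -1.7 -3.8] 0.0262
0.117 [ 0.5318 -0.3246  0.1172] [ 1.  -0.3 -2.4] 0.0269
0.116 [ 0.5317 -0.3247  0.1164] [0.9 0.3 2.4] 0.0269
0.115 [ 0.5317 -0.3251  0.1163] [-0.3  0.4  8.6] 0.0265
0.114 [ 0.5318 -0.3252  0.1163] [-1.3  1.  14. ] 0.0264
0.113 [ 0.532  -0.3254  0.1162] [-2.7  1.9 21.4] 0.0265
stop
cap z pctl [0.088  0.1375 0.151  0.1525] [ 0.5298 -0.3162  0.1375]
```

The stop was felt at TCP z 0.1163, against 0.1164 predicted for home, and the cap top reads 0.150 as it must. I release, retreat and check.

```bash
python3 - <<'E'
from h import *
robot.move_linear([.5318,-.3250,.1164],velocity=.02)
jaws.set_gripper(.06)
robot.move_linear([.5318,-.3250,.28],velocity=.1)
robot.movep([.45,-.05,.33],down(10.4))
print(current_time(),current_width(),current_wrist_force())
S,d=viewer.capture("side");T,e=viewer.capture("top")
P=cloud("top",e)
for col,uv in(("blue",(492,210)),("yellow",(247,210)),("red",(288,202))):
    c=blob(mask(T,col),uv,18);f=np.zeros((480,640),np.uint8);cv2.drawContours(f,[c],-1,255,-1);q=P[f>0]
    q=q[q[:,2]>np.percentile(q[:,2],95)-.012];print(col,len(q),np.median(q,0).round(4))
cv2.imwrite("pics/end.png",np.hstack([cv2.resize(S[60:360,220:460],(400,500)),cv2.resize(T[150:280,150:540],(400,133)).repeat(1,0) if 0 else cv2.copyMakeBorder(cv2.resize(T[150:280,150:540],(400,133)),0,367,0,0,0)]))
E
```

```text
18.0833 0.0600677959108792 [-0.08119533 -0.46720441 -0.19042108]
blue 145 [ 0.531  -0.3216  0.1502]
yellow 136 [0.5515 0.2106 0.1253]
red 135 [0.5685 0.123  0.1252]
```

View pics/end.png

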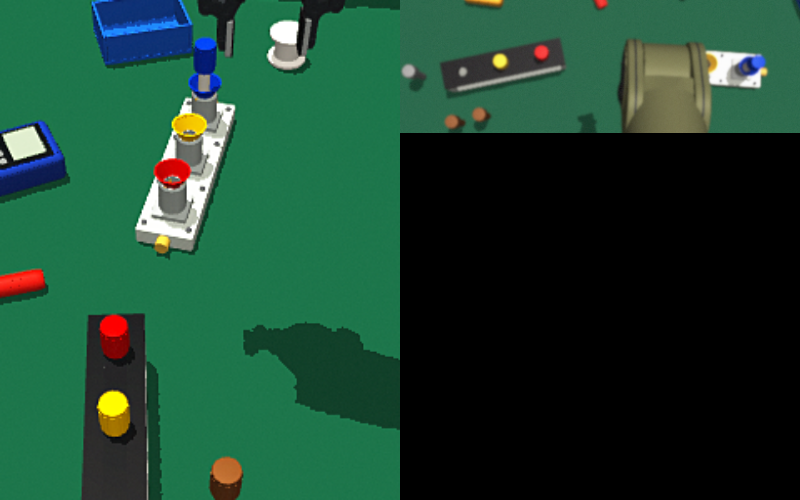

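The blue tube stands upright in the blue collar (205,70), cap top at 0.150 m (home). Red (114,336) and yellow (114,412) are unmoved, and the hand is clear.

```bash
python3 -c "
from station import *
print(workorder.hand_in())"
```

```text
the job is handed in; nothing more can be done
None
```

The blue-capped tube is fully home in the blue-collared fitting (cap top measured at 0.150 m, as it should be), released and upright; yellow and red stayed in place, and the job was handed in just after 18 s on the robot clock, with no verdict returned.

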